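# Lock the extension leg at its length mark and keep hold of it

### The arm

A 7-joint arm with a two-finger parallel gripper is mounted at the origin on a cart in front of the work surface, level with it; the furniture and walls round the work are solid. World frame = base frame: x ahead of the robot, y to its left, z up, the work surface at z = 0. Lengths are in m, angles in rad, forces in N, time in s.
With the tool pointing down it reaches from about 0.425 to 0.925 m from the base axis. Payload 6.8 kg.
Tool frame: the origin (TCP) lies at the very end of the fingers, on their centre line; the grasp point (between the pads) lies 19 mm behind it; z points along the fingers, y is the line along which they close (so a half turn about z gives the same grasp; the last joint's range is limited). The gripper opens to 85 mm and grips with 20 to 120 N. Pads are 22 mm wide; open, the fingers measure 114 mm over their backs; the gripper's body (76 mm by 85 mm) begins 54 mm behind the grasp point. The pads swing forward as they close: fully open they stand 13 mm farther back than shut.
Start: joints at [-1.217, 0.477, 0.022, 1.555, -0.011, 1.109, -0.083], TCP at [0.301, 0.604, 0.231] pointing down, gripper open.
Joint ranges: [-2.96, 2.96], [-0.34, 2.1], [-1.41, 1.46], [0.24, 2.44], [-1.37, 4.51], [0.17, 1.92], [-2.96, 2.96]. Speed limits (rad/s): [2.39, 2.39, 3.14, 3.14, 3.14, 3.14, 3.14].

### API

Orientations are given as a rotation vector (axis times angle).
In Python, from bench import get_obs, viewer, r gives the robot as it stands. The module is installed in compiled form; this text tells all that it offers.
- The arm moves only by the tool play_rows, never from a script. Its argument "commands" is a list that holds one entry, the list of rows, each a list of 5 numbers: the gripper's target within -1 to 1 (shut at 1, half-way at 0, fully open at -1), then the shift along the tool's x, y, z scaled (see below), then the turn about the tool's z scaled (see below). A call has 1 to 12 rows; each row is the pose to reach, as a shift and turn from the pose commanded when the call began, along the tool's axes at that moment; what a row does not reach only later rows make up. The controller multiplies each number of a shift by 0.2 m and each number of a turn by pi/2 rad. A row lasts 1/12 s, in which the tool goes at most 41.7 mm and 7.16 degrees, less where a joint would pass 70% of its speed; a pose out of reach is approached as far as the arm can. A call with a number of a shift or a turn outside -1 to 1 is refused whole. A call with a gripper value outside its range is refused whole. The fingers move at their own pace and stop on an object; "grip_force" is the grip in N (left out, the last holds). Time passes only in rows, so rows that repeat a pose let the fingers close. It gives the time, the measured TCP pose, the force, the opening and the grip force at its end, in the units of the state.
- get_obs(): the state, without advancing time (a new reading comes with each control period).
- viewer.grab_frame(name): name is "side" or "top"; returns a dict with "pixels" (480x640x3 uint8, red, green, blue), "fovy" (degrees; the focal length in pixels is half the picture's height over the tangent of half this angle, whatever the lens; pixels are square), "cx", "cy" (the principal point, pixels), "world_to_cam" (4x4, takes a point from world to camera coordinates). Camera axes: x right, y up, looking along -z (the intrinsics and any distortion apply to the point x, -y, -z); pixel columns grow to the right and rows downward; lengths in m; the calibration is good to about 2 mm. A picture is of the moment at which its call begins. There is no depth.
- r.hand_in(): hands the job in; it is judged then, once.
Trained networks look in a picture, given as the dict that the camera call returned (one of the last four; its "shot" number tells which), for a name from the list of things; names that differ only in an ending like _2 or _b are one class to them, and where a whole thing is asked for, a point or a joint stands for the part that bears it (a point fixed in the world has none). Each returns a list of dicts, best first, with "score" (0 to 1); they miss things now and then, are a little off and sometimes report something else, mostly with a low value. They report only what shows in the picture. A call takes as long as a camera call.
- viewer.trace(picture, thing): "pixels" (480x640 bool, what is visible of it) and "rect" ([left, top, right, bottom] in pixels, round what is visible of it).
The state is a dict: "clock": time; "joints": joint angles; "qvel": joint speeds; "tau": joint torques, N m; "tcp_pos": TCP position; "orientation": TCP orientation; "contact_force": force on the tool from outside, world axes, zero at the start; "moment": the same for the moment, N m; "grip_width": finger opening in m; "gripper_force": force on a finger pad.
Only numpy, scipy, OpenCV 4.12 (cv2) and the standard library are available. Lean on these libraries where they do the work, as an engineer would, in place of code of your own. Each camera call takes 0.05 s, during which the arm holds its last target. There are 200 camera calls.

### The job

On the bench is a small guide board with a spring-loaded extension leg: first turn the wooden turnbutton fully round, until its nose lies square over the guide's metal flange. Then draw the leg out by its foot plate, cam lever still open, until the raised rib on the leg lines up with the two index points, and while holding it there close the cam lever fully against the leg's fin. Finish while still holding on, pinching lever and fin together with the leg on its mark (the spring pulls it back if you let go), and leave the index and the things lying round the board alone.

Things in the scene. Friction and masses are not known exactly. Their poses are not given: they have to be found in the camera images.
- base: Fixed plywood board 150 (x) x 210 (y) x 12 mm on the bench, origin at the centre of its underside. An aluminium channel 44 mm wide (walls to z = 28 mm) runs along its y through x = 0, y = -100 to +50 mm; across it a metal flange 84 mm wide, y = 28 to 62 mm, top at z = 20 (28 over the channel). The leg comes out of the channel towards board -y, level above the bench.
- turnbutton (a joint): Angle of the wooden turnbutton, rad: 0 = swung aside, 1.25 = end stop, nose square over the flange (pointing to board -y). It grows as the button turns clockwise seen from above; it starts between 0 and 0.3 and stays where it is left (about 0.06 N m of friction).
- turnbutton_pivot (a point): Centre of the turnbutton's pivot, on its top face (z = 49.5 mm above the bench). The point turns with the button; its -y axis points to the nose. The button is a wooden bar 16 mm wide and 18 mm thick (z = 31.5 to 49.5 mm), its round pivot end 24 mm across.
- turnbutton_nose (a point): Tip of the turnbutton's nose on its top face, 55 mm from the pivot.
- leg: Sliding steel leg with all it carries (fin, foot plate, cam lever). Axes as the board's; its origin is at the board's when home and moves along board -y as it is drawn out (0 to 110 mm). A spring draws it home unless held, lever open or closed (2 N at home, 5 N at 85 mm). In its frame: flat bar 30 mm wide (x), top at z = 27 mm, y = +40 to -171.
- foot_plate (a point): Middle of the inner face (towards the board) of the upright foot plate at the leg's end, leg y = -171 mm, z = 43 mm. The plate is 110 mm wide in x, 13 mm thick with its rubber, z = 16 to 70 mm. Open fingers that straddle fin and lever can pull the leg out by this face.
- fin_top (a point): Middle of the top edge of the leg's upright aluminium grip fin, leg (0, -132, 64) mm. The fin is fixed on the leg: 12 mm thick, leg x = -6 to +6 mm, y = -93 to -171 mm, z = 27 to 64 mm.
- leg_mark (a point): Middle of the raised rib across the leg bar, a dark bar, the length mark: 6 mm wide, 3 mm high, top at z = 29.5 mm, leg y = +21 mm.
- index_line (a point): Point midway between the two dark steel index points (cheeks 10 x 18 x 22 mm with a pointed tip, either side of the channel, z = 12 to 36 mm), axes as the board's. The leg is on its mark when leg_mark has the same board y. The index is set anew each time, for 35 to 85 mm of leg travel; it is stiff (25 N) and must not be shifted.
- cam_lever: Cam lever on the leg: steel hub, black paddle 9 mm thick, z = 33 to 59 mm, reaching 80 mm from the hinge along its own -y. Origin on its vertical hinge axis at leg (-13, -80, 0) mm. Open: turned 0.30 to 0.38 rad from the leg's y, tip 24 to 30 mm out from the fin on its -x side; closed (stop): axes parallel to the leg's, paddle at leg x = -6.5 to -15.5 mm. Stays where left (0.1 N m friction).
- pinch_point (a point): Point fixed on the leg at leg (-5, -154, +50) mm: midway across fin and closed paddle (together 22 mm thick along x), near the paddle's end, 17 mm short of the foot plate. Fingers closing along leg x here press the paddle to the fin; with the paddle open the two span about 52 mm (leg x = +6 to -46 mm).
- sanding_block: Bystander: sanding block 62 x 100 x 32 mm, loose, to the right of the leg.
- round_file: Bystander: round file 139 mm long, 9 mm thick, loose, behind the board.
- pencil: Bystander: pencil 163 mm long, loose, on the robot's side of the board.
- wing_clamp: Bystander: zinc wing clamp 19 x 88 x 17 mm, loose, behind the leg.
- dowel_0: Bystander: wooden dowel 10 x 38 mm, loose, on the robot's side of the leg.
- tape_measure: Bystander: tape measure 79 x 86 x 35 mm, loose, to the right of the leg.

How it is judged:
By the outcome, as a careful person would: the job done as asked, in the order asked, and still so for the second after the job is handed in, while the arm keeps its last pose, push and grip.
It also fails if it takes over 43 s, if anything falls off the work surface, if the arm or the gripper's body presses on something with over 40 N, if the wrist force passes 120 N, or if a joint passes its speed limit or range.

## Working session

There is one attempt and no reset: what is moved stays moved. The work goes in short steps, Python scripts to look and compute and a tool call to move; the robot and the scene stay as the last step left them, time stands still between calls to the robot, and variables do not carry over. Pictures are saved under pics/ and viewed, at most 10 in all, crops included, and the job is handed in when it is done.

Besides the shell and the picture viewer there is one more tool, called after "Call:" in YAML: its name, and indented under it one key for each argument. play_rows: Moves the arm, as the interface text tells. Shifts and turns lie within -1 to 1; 1 stands for 0.2 m of shift or pi/2 rad of turn. Its arguments: {"type":"object","properties":{"commands":{"type":"array","items":{"type":"array","items":{"type":"array","items":{"type":"number","minimum":-1,"maximum":1}}}},"grip_force":{"type":"number"}},"required":["commands"]}

```bash
mkdir -p pics
cat > h.py <<'E'
import numpy as np, cv2
from bench import get_obs, viewer, r
from scipy.spatial.transform import Rotation as R
def f(p): return 240/np.tan(np.radians(p['fovy'])/2)
def proj(p,X):
    X=np.atleast_2d(X); c=(p['world_to_cam'][:3,:3]@X.T).T+p['world_to_cam'][:3,3]
    return np.c_[p['cx']+f(p)*c[:,0]/-c[:,2], p['cy']-f(p)*c[:,1]/-c[:,2]]
def atz(p,uv,z):
    uv=np.atleast_2d(uv); W=np.array(p['world_to_cam']); C=-W[:3,:3].T@W[:3,3]
    d=np.c_[(uv[:,0]-p['cx'])/f(p),-(uv[:,1]-p['cy'])/f(p),-np.ones(len(uv))]@W[:3,:3]
    return C+d*((z-C[2])/d[:,2])[:,None]
def save(p,n): cv2.imwrite('pics/'+n,p['pixels'][:,:,::-1])
E
python3 - <<'E'
from h import *
o=get_obs(); print({k:np.round(v,3) for k,v in o.items()})
for n in ['side','top']:
    p=viewer.grab_frame(n); save(p,n+'0.png')
    p['world_to_cam']=np.array(p['world_to_cam']);W=p['world_to_cam']
    print(n,[k for k in p if k!='pixels'],p['fovy'],p['cx'],p['cy'],(-W[:3,:3].T@W[:3,3]).round(3))
    for t in ['base','turnbutton','leg','foot_plate','cam_lever','index_line','sanding_block','tape_measure','wing_clamp','dowel_0','pencil','round_file']:
        L=viewer.trace(p,t)
        for q in L[:1]:
            m=q['pixels'].astype('uint8'); ys,xs=np.nonzero(m)
            print(t,round(q['score'],2),np.round(q['rect']),[xs.mean().round(1),ys.mean().round(1)],np.round(cv2.boxPoints(cv2.minAreaRect(np.c_[xs,ys].astype(np.float32)))).tolist())
E
```

```text
{'clock': np.float64(0.0), 'joints': array([-1.217,  0.478,  0.022,  1.556, -0.011,  1.109, -0.083]), 'qvel': array([ 0.002,  0.001, -0.001, -0.   ,  0.   ,  0.002, -0.001]), 'tau': array([-1.0000e-03, -5.9645e+01,  1.6080e+00, -2.8120e+01,  1.3000e-02,
        9.0000e-03, -0.0000e+00]), 'tcp_pos': array([0.301, 0.604, 0.23 ]), 'orientation': array([-7.190e-01, -3.058e+00,  3.000e-03]), 'contact_force': array([ 0.339, -0.239,  0.057]), 'moment': array([ 0.03 ,  0.019, -0.004]), 'gripper_force': np.float64(0.0), 'grip_width': np.float64(0.086)}
side ['fovy', 'cx', 'cy', 'world_to_cam', 'shot'] 44.13775391081193 318.5334639359389 240.4765660773408 [ 0.355 -1.454  0.619]
base 0.97 [285. 218. 348. 276.] [np.float64(316.8), np.float64(250.6)] [[286.0, 219.0], [348.0, 219.0], [348.0, 276.0], [286.0, 276.0]]
turnbutton 0.73 [310. 220. 334. 230.] [np.float64(322.2), np.float64(224.8)] [[310.0, 227.0], [312.0, 218.0], [335.0, 223.0], [333.0, 231.0]]
leg 0.68 [291. 234. 346. 280.] [np.float64(317.3), np.float64(260.7)] [[293.0, 275.0], [294.0, 235.0], [344.0, 237.0], [342.0, 277.0]]
foot_plate
[... 1948 characters left out ...]
e_measure 0.74 [424. 265. 470. 311.] [np.float64(440.8), np.float64(287.9)] [[422.0, 269.0], [466.0, 266.0], [468.0, 306.0], [425.0, 309.0]]
wing_clamp 0.54 [297. 203. 341. 210.] [np.float64(320.8), np.float64(206.3)] [[300.0, 203.0], [340.0, 203.0], [340.0, 210.0], [300.0, 210.0]]
dowel_0 0.55 [314. 295. 335. 300.] [np.float64(323.6), np.float64(298.2)] [[315.0, 300.0], [315.0, 294.0], [333.0, 296.0], [333.0, 302.0]]
pencil 0.8 [202. 294. 274. 307.] [np.float64(236.1), np.float64(297.8)] [[201.0, 296.0], [201.0, 291.0], [275.0, 299.0], [275.0, 305.0]]
round_file 0.65 [214. 194. 271. 204.] [np.float64(240.9), np.float64(198.1)] [[215.0, 199.0], [215.0, 194.0], [271.0, 197.0], [271.0, 202.0]]
```

View pics/top0.png

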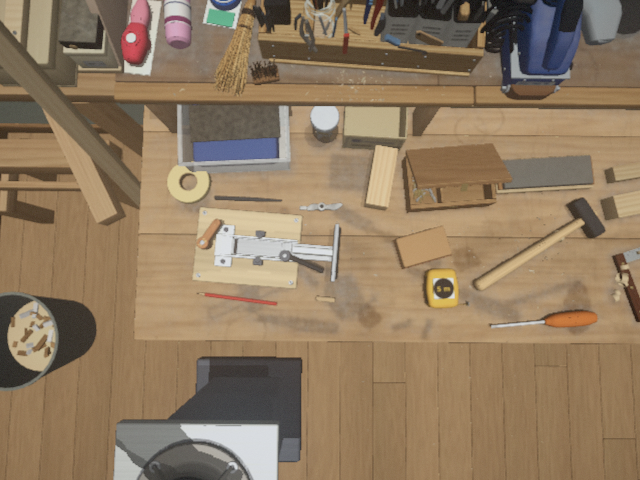

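View pics/side0.png

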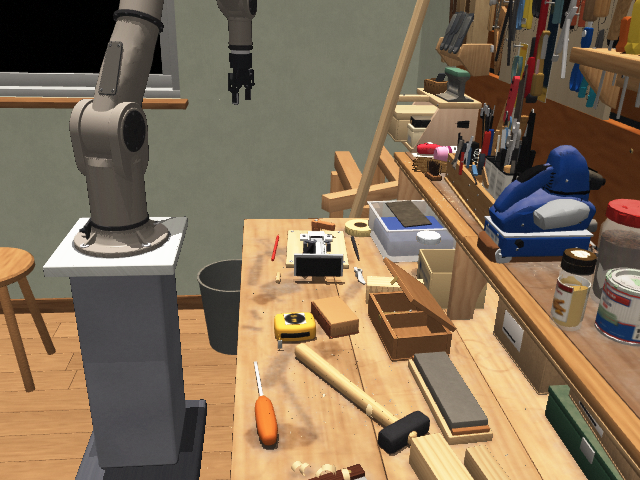

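The top view shows the board at about (247,247) px. Its leg points right (world -y), with the foot plate at (337,252), the cam lever at (300,260), the turnbutton at (209,234) and the index cheeks near (260,235)/(260,263). The side view shows the foot plate end-on at (318,263).

Run:
```python
from h import *
p=viewer.grab_frame('top'); c=p['pixels'][195:305,185:350]
c=cv2.resize(c,None,fx=4.8,fy=4.8,interpolation=cv2.INTER_CUBIC); cv2.imwrite('pics/c1.png',c[:,:,::-1])
# board yaw from board trace corners at z=.012
m=viewer.trace(p,'base')[0]['pixels'].astype('uint8')
k=max(cv2.findContours(m,0,1)[0],key=cv2.contourArea); h=cv2.convexHull(k)
q=cv2.approxPolyDP(h,8,True)[:,0]; print(q.tolist(),atz(p,q,.012).round(4).tolist())
```

```text
[[199, 208], [337, 224], [336, 278], [294, 287], [192, 280]] [[0.5767, 0.006, 0.012], [0.5472, -0.2742, 0.012], [0.4381, -0.273, 0.012], [0.4193, -0.1892, 0.012], [0.4311, 0.0147, 0.012]]
```

View pics/c1.png

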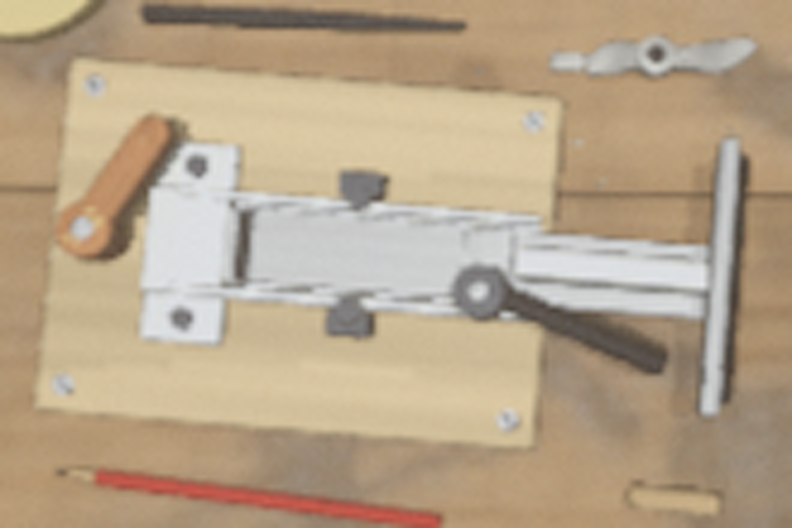

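The crop shows the board corners at (70,58), (563,98), (532,447) and (37,408). The pivot is at (84,228), the nose at (155,120), the rib at (243,246), and the index tips at (358,206)/(352,299). The lever hub is at (480,290), the tip at (657,362), and the foot plate's top edge runs (730,138)–(710,415).

```bash
cat >> h.py <<'E'
def frame(o,yaw):
    c,s=np.cos(yaw),np.sin(yaw); return lambda b: np.array(o)[:2]+np.array(b)[...,:2]@np.array([[c,s],[-s,c]])
E
python3 - <<'E'
from h import *
from scipy.optimize import least_squares
p=viewer.grab_frame('top'); s=viewer.grab_frame('side')
px=lambda a: (np.atleast_2d(a)+.5)/4.8+[184.5,194.5]
# board corners: TL=(+x,+y), TR=(+x,-y), BR=(-x,-y), BL
B=np.array([[.075,.105,.012],[.075,-.105,.012],[-.075,-.105,.012],[-.075,.105,.012]])
U=px([[70,58],[563,98],[532,447],[37,408]])
X=atz(p,U,.012)
def res(v): return (frame(v[:2],v[2])(B)-X[:,:2]).ravel()
v=least_squares(res,[.5,-.1,0]).x; print('pose',v.round(4),(res(v)*1e3).round(1))
np.save('pose.npy',v)
c,sn=np.cos(v[2]),np.sin(v[2]); inv=lambda W:(W[:,:2]-v[:2])@np.array([[c,-sn],[sn,c]])
for n,a,z in [('pivot',[84,228],.0495),('nose',[157,119],.0495),('rib',[243,246],.0295),('tipT',[358,206],.034),('tipB',[352,299],.034),('hub',[480,290],.06),('levtip',[660,358],.059),('footT',[730,138],.07),('footB',[710,415],.07),('footinT',[720,138],.07),('footinB',[702,412],.07),('finend',[515,262],.064)]:
    W=atz(p,px(a),z); print(n,W.round(4)[0,:2],'board mm',(inv(W)*1e3).round(1)[0])
# check height with side view: foot plate
o=frame(v[:2],v[2])
F=np.array([[x,y,z] for x in(-.055,.055) for y in (-.184,) for z in (.016,.07)])
print(proj(s,np.c_[o(F),F[:,2]]).round(1).tolist())
print(viewer.trace(s,'foot_plate')[0]['rect'])
P=np.array([[-.055,-.171,.07]]);
q=viewer.trace(s,'turnbutton')[0]; print(q['rect'])
for t,z in [('sanding_block',.032),('tape_measure',.035),('wing_clamp',.017),('dowel_0',.01),('pencil',.008),('round_file',.009)]:
    L=viewer.trace(p,t)
    if L: ys,xs=np.nonzero(L[0]['pixels']); print(t,(inv(atz(p,cv2.boxPoints(cv2.minAreaRect(np.c_[xs,ys].astype(np.float32))),z))*1e3).round().tolist())
E
```

```text
pose [ 0.4985 -0.0938 -0.0675] [ 1.   0.2  1.5 -0.8 -1.3 -1.4 -1.2  2. ]
pivot [ 0.504  -0.0124] board mm [-0.  81.6]
nose [ 0.5485 -0.0403] board mm [46.3 56.8]
rib [ 0.499  -0.0728] board mm [-0.9 21. ]
tipT [ 0.5157 -0.1203] board mm [ 18.9 -25.3]
tipB [ 0.4774 -0.1187] board mm [-19.3 -26.3]
hub [ 0.4801 -0.1729] board mm [-13.1 -80.2]
levtip [ 0.4539 -0.2446] board mm [ -34.3 -153.5]
footT [ 0.5407 -0.2713] board mm [  54.1 -174.3]
footB [ 0.4315 -0.2643] board mm [ -55.3 -174.7]
footinT [ 0.5406 -0.2674] board mm [  53.8 -170.4]
footinB [ 0.4327 -0.2612] board mm [ -54.4 -171.5]
finend [ 0.491  -0.1868] board mm [ -1.2 -93.3]
[[293.6, 277.0], [293.8, 255.1], [342.6, 277.5], [343.7, 255.7]]
[295.2, 236.7, 342.1, 274.8]
[311.8, 220.3, 335.8, 227.9]
sanding_block [[-34.0, -15.0], [32.0, -14.0], [32.0, -32.0], [-34.0, -33.0]]
tape_measure [[-16.0, -351.0], [-11.0, -417.0], [-88.0, -421.0], [-93.0, -355.0]]
wing_clamp [[99.0, -99.0], [105.0, -179.0], [89.0, -180.0], [83.0, -100.0]]
dowel_0 [[-87.0, -146.0], [-84.0, -180.0], [-94.0, -180.0], [-97.0, -147.0]]
pencil [[-53.0, 32.0], [60.0, 34.0], [59.0, -184.0], [-53.0, -184.0]]
round_file [[99.0, 78.0], [109.0, -56.0], [101.0, -57.0], [91.0, 77.0]]
```

```bash
cat >> h.py <<'E'
v=np.load('pose.npy'); bw=frame(v[:2],v[2])
def to(b,z,ang,world=False,pr=True):
    """numbers for a row: board xy (m), z, angle of tool y seen in board frame (deg)"""
    o=get_obs(); T=R.from_rotvec(o['orientation']).as_matrix(); x=np.r_[b if world else bw(b),z]
    d=T.T@(x-o['tcp_pos'])/.2
    cur=np.degrees(np.arctan2(T[1,1],T[0,1])); t=-(ang+(0 if world else np.degrees(v[2]))-cur); t=(t+90)%180-90
    print('row',d.round(3),'turn',round(t/90,3),'world',x.round(4));
E
python3 - <<'E'
from h import *
p=viewer.grab_frame('top'); s=viewer.grab_frame('side')
# plank: side centre pts intersect plane of top line
C=lambda q:-np.array(q['world_to_cam'])[:3,:3].T@np.array(q['world_to_cam'])[:3,3]
a,b=[atz(p,u,0)[0] for u in ([20,40],[120,180])]; n=np.cross(a-C(p),b-C(p))
for u in ([365,205],[395,110],[420,25]):
    d=atz(s,u,0)[0]-C(s); t=n@(C(p)-C(s))/(n@d); print((C(s)+t*d).round(3))
to([.0576,.0939],.2,61.9); to([.0576,.0939],.034,61.9); to([.40,.25],.231,63.5,True)
E
```

```text
[0.674 0.201 0.012]
[0.736 0.168 0.303]
[0.777 0.138 0.528]
row [-2.526 -2.14   0.156] turn 0.061 world [ 0.5623 -0.004   0.2   ]
row [-2.526 -2.14   0.986] turn 0.061 world [ 0.5623 -0.004   0.034 ]
row [-1.233e+00 -1.365e+00  1.000e-03] turn 0.0 world [0.4   0.25  0.231]
```

Call:
play_rows:
  commands:
    - [[1, -0.2, -0.2, 0, 0], [1, -0.4, -0.38, 0, 0], [1, -0.6, -0.57, 0, 0], [1, -0.8, -0.76, 0, 0], [1, -0.95, -0.95, 0, 0], [1, -0.95, -0.95, 0, 0]]

```text
clock: 2.5
tcp_pos: [0.3814, 0.3657, 0.2314]
orientation: [0.719, 3.058, 0.001]
contact_force: [0.8, 0.1, -0.1]
grip_width: 0.0124
gripper_force: 0.0
```

Call:
play_rows:
  commands:
    - [[1, -0.2, -0.2, 0, 0], [1, -0.4, -0.35, 0, 0], [1, -0.6, -0.5, 0, 0.06], [1, -0.8, -0.65, 0, 0.06], [1, -0.9, -0.7, 0, 0.06], [1, -0.9, -0.7, 0.1, 0.06]]

```text
clock: 3.0
tcp_pos: [0.4842, 0.1576, 0.2148]
orientation: [0.869, 3.012, 0.006]
contact_force: [1.0, 0.5, 0.5]
grip_width: -0.0004
gripper_force: 0.0
```

Run:
```python
from h import *
o=get_obs(); print(o['clock'],o['tcp_pos'],o['grip_width'])
to([.0576,.0939],.034,61.9)
```

```text
3.0 [0.48419803 0.15762001 0.21476035] -0.00036484300299311894
row [-0.756 -0.481  0.905] turn -0.003 world [ 0.5623 -0.004   0.034 ]
```

Call:
play_rows:
  commands:
    - [[1, -0.2, -0.13, 0, 0], [1, -0.4, -0.26, 0, 0], [1, -0.6, -0.38, 0.1, 0], [1, -0.756, -0.481, 0.3, 0], [1, -0.756, -0.481, 0.5, 0], [1, -0.756, -0.481, 0.7, 0], [1, -0.756, -0.481, 0.9, 0], [1, -0.756, -0.481, 0.9, 0]]

```text
clock: 3.67
tcp_pos: [0.5548, -0.0004, 0.0268]
orientation: [-0.863, -3.016, 0.004]
contact_force: [0.0, 0.2, -0.4]
grip_width: -0.0001
gripper_force: 0.0
```

Run:
```python
from h import *
print(get_obs()['tcp_pos'],get_obs()['contact_force'])
p=viewer.grab_frame('top'); c=cv2.resize(p['pixels'][190:290,180:300],None,fx=5,fy=5,interpolation=2); cv2.imwrite('pics/c2.png',c[:,:,::-1])
# arc rows: contact gap g: pusher centre offset 8+14.5 behind bar centre line; th=button angle
pv=np.array([0,.0816])
for th in [.17,.35,.53,.71,.89,1.07,1.25,1.32]:
    d=np.array([np.sin(1.25-th),-np.cos(1.25-th)]); t=np.array([d[1],-d[0]])
    to(pv+.045*d-.0225*t,.034,np.degrees(np.arctan2(-t[1],-t[0])))
```

```text
[ 5.54764235e-01 -3.73291437e-04  2.68456276e-02] [ 0.01704273  0.17822506 -0.38483155]
row [-0.047 -0.07  -0.044] turn 0.001 world [ 0.5541 -0.0171  0.034 ]
row [-0.064 -0.113 -0.044] turn 0.116 world [ 0.5524 -0.026   0.034 ]
row [-0.072 -0.157 -0.044] turn 0.23 world [ 0.5492 -0.0345  0.034 ]
row [-0.073 -0.202 -0.043] turn 0.345 world [ 0.5445 -0.0422  0.034 ]
row [-0.065 -0.247 -0.043] turn 0.459 world [ 0.5385 -0.049   0.034 ]
row [-0.05  -0.289 -0.043] turn 0.574 world [ 0.5314 -0.0545  0.034 ]
row [-0.027 -0.328 -0.042] turn 0.689 world [ 0.5234 -0.0588  0.034 ]
row [-0.016 -0.342 -0.042] turn 0.733 world [ 0.5201 -0.06    0.034 ]
```

View pics/c2.png

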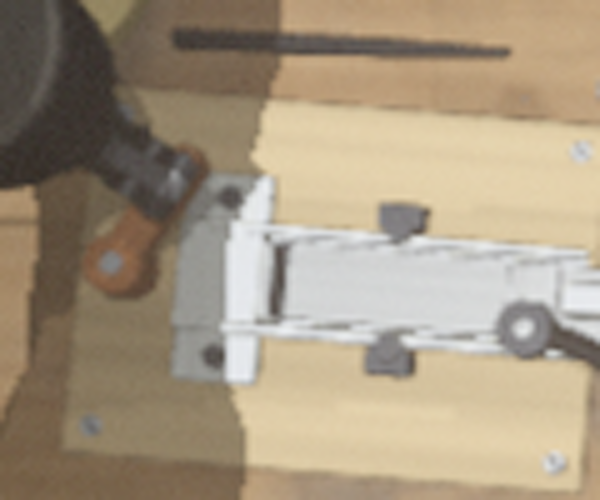

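The fingers are at about (165,175) in the crop, beside the nose on its outer side, and the button is still swung aside.

Call:
play_rows:
  commands:
    - [[1, -0.03, -0.02, -0.04, 0], [1, -0.047, -0.06, -0.044, 0], [1, -0.056, -0.09, -0.044, 0.06], [1, -0.064, -0.113, -0.044, 0.116], [1, -0.07, -0.135, -0.044, 0.17], [1, -0.072, -0.157, -0.044, 0.23], [1, -0.073, -0.18, -0.044, 0.29], [1, -0.073, -0.202, -0.044, 0.345], [1, -0.07, -0.225, -0.043, 0.4], [1, -0.065, -0.247, -0.043, 0.459], [1, -0.058, -0.268, -0.043, 0.515], [1, -0.05, -0.289, -0.043, 0.574]]

```text
clock: 4.72
tcp_pos: [0.5393, -0.0552, 0.0436]
orientation: [2.093, 2.333, 0.01]
contact_force: [3.8, -2.5, -1.0]
grip_width: -0.0003
gripper_force: 1.5
```

Run:
```python
from h import *
pv=np.array([0,.0816])
for th in [1.07,1.16,1.25,1.30,1.35]:
    d=np.array([np.sin(1.25-th),-np.cos(1.25-th)]); t=np.array([d[1],-d[0]])
    to(pv+.045*d-.0225*t,.034,np.degrees(np.arctan2(-t[1],-t[0])))
```

```text
row [ 0.007 -0.039  0.048] turn -0.003 world [ 0.5314 -0.0545  0.034 ]
row [-0.002 -0.06   0.048] turn 0.055 world [ 0.5275 -0.0568  0.034 ]
row [-0.009 -0.081  0.047] turn 0.112 world [ 0.5234 -0.0588  0.034 ]
row [-0.013 -0.093  0.047] turn 0.144 world [ 0.5211 -0.0597  0.034 ]
row [-0.015 -0.106  0.047] turn 0.175 world [ 0.5187 -0.0605  0.034 ]
```

Call:
play_rows:
  commands:
    - [[1, 0, -0.015, 0.02, 0.055], [1, -0.005, -0.03, 0.04, 0.11], [1, -0.005, -0.03, 0.04, 0.11], [1, -0.005, -0.03, 0.04, 0.11]]

```text
clock: 5.05
tcp_pos: [0.5385, -0.0576, 0.0406]
orientation: [2.28, 2.143, 0.023]
contact_force: [-2.6, -1.6, 46.7]
grip_width: 0.0002
gripper_force: 23.0
```

Run:
```python
from h import *
pv=np.array([0,.0816])
for th in [1.07,1.16,1.25,1.30,1.35]:
    d=np.array([np.sin(1.25-th),-np.cos(1.25-th)]); t=np.array([d[1],-d[0]])
    to(pv+.045*d-.0225*t,.034,np.degrees(np.arctan2(-t[1],-t[0])))
```

```text
row [ 0.013 -0.037  0.032] turn -0.111 world [ 0.5314 -0.0545  0.034 ]
row [ 0.    -0.056  0.032] turn -0.054 world [ 0.5275 -0.0568  0.034 ]
row [-0.01  -0.076  0.031] turn 0.004 world [ 0.5234 -0.0588  0.034 ]
row [-0.016 -0.087  0.031] turn 0.035 world [ 0.5211 -0.0597  0.034 ]
row [-0.02  -0.099  0.031] turn 0.067 world [ 0.5187 -0.0605  0.034 ]
```

Call:
play_rows:
  commands:
    - [[1, 0, 0, -0.03, 0], [1, 0, 0, -0.05, 0], [1, 0, 0, -0.05, 0]]

```text
clock: 5.3
tcp_pos: [0.5328, -0.0561, 0.0455]
orientation: [2.284, 2.15, 0.01]
contact_force: [1.3, -1.0, 1.3]
grip_width: 0.0002
gripper_force: 1.0
```

Run:
```python
from h import *
print(get_obs()['tcp_pos'],get_obs()['contact_force'])
p=viewer.grab_frame('top'); s=viewer.grab_frame('side')
c=cv2.resize(p['pixels'][190:290,180:300],None,fx=4,fy=4,interpolation=2); 
d=cv2.resize(s['pixels'][150:290,265:385],None,fx=3,fy=3,interpolation=2)[:400]; cv2.imwrite('pics/c3.png',np.hstack([c,d])[:,:,::-1])
```

```text
[ 0.53280431 -0.0561179   0.04553389] [ 1.28052321 -0.95909618  1.33932911]
```

View pics/c3.png

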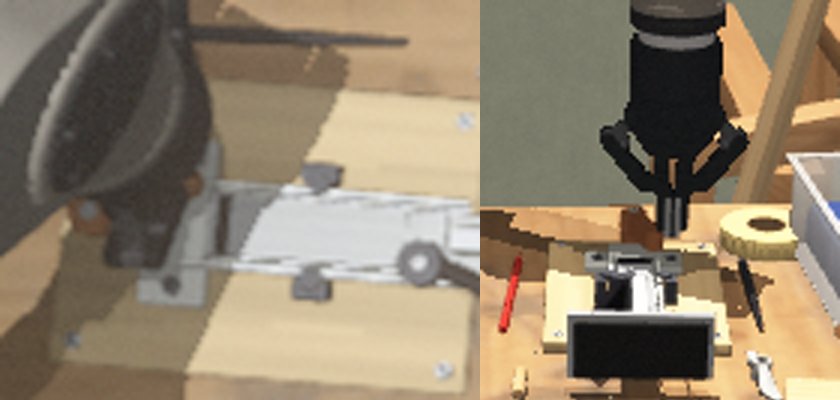

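The fingers lie beside the nose at about (180,185). The button is part-way round, and the flange bolt beneath probably stopped my downward move. I'll push on at this height.

Call:
play_rows:
  commands:
    - [[1, -0.002, -0.015, 0.005, 0], [1, -0.005, -0.03, 0.01, 0], [1, -0.008, -0.04, 0.01, 0], [1, -0.008, -0.05, 0.01, 0], [1, -0.008, -0.05, 0.01, 0], [1, -0.008, -0.05, 0.01, 0]]

```text
clock: 5.9
tcp_pos: [0.5226, -0.0581, 0.0422]
orientation: [2.284, 2.149, 0.007]
contact_force: [2.1, -2.9, 20.3]
grip_width: -0.0001
gripper_force: 11.7
```

Run:
```python
from h import *
o=get_obs();print(o['contact_force'],o['tcp_pos'])
pv=np.array([0,.0816])
for th in [1.07,1.16,1.25,1.30,1.35]:
    d=np.array([np.sin(1.25-th),-np.cos(1.25-th)]); t=np.array([d[1],-d[0]])
    to(pv+.045*d-.0225*t,.042,np.degrees(np.arctan2(-t[1],-t[0])))
p=viewer.grab_frame('top')
m=viewer.trace(p,'turnbutton')
for q in m[:2]:
    print(q['score'],q['rect'])
```

```text
[ 2.08410429 -2.93334535 20.2934509 ] [ 0.52261522 -0.0580711   0.04216935]
row [0.02  0.043 0.001] turn -0.11 world [ 0.5314 -0.0545  0.042 ]
row [0.008 0.024 0.001] turn -0.053 world [ 0.5275 -0.0568  0.042 ]
row [-0.003  0.004  0.001] turn 0.004 world [ 0.5234 -0.0588  0.042 ]
row [-0.009 -0.007  0.001] turn 0.036 world [ 0.5211 -0.0597  0.042 ]
row [-0.013 -0.019  0.001] turn 0.068 world [ 0.5187 -0.0605  0.042 ]
```

Call:
play_rows:
  commands:
    - [[1, 0, 0, -0.02, 0], [1, -0.002, -0.01, -0.025, 0], [1, -0.002, -0.02, -0.025, 0.005], [1, -0.002, -0.03, -0.025, 0.005], [1, -0.002, -0.03, -0.025, 0.005]]

```text
clock: 6.42
tcp_pos: [0.5146, -0.0567, 0.0449]
orientation: [2.293, 2.143, 0.002]
contact_force: [6.1, -2.3, -1.8]
grip_width: -0.0005
gripper_force: 3.2
```

Run:
```python
from h import *
o=get_obs();print(o['contact_force'],o['tcp_pos'],v)
to([.0225,.0366],.046,0)
```

```text
[ 6.14031146 -2.3030575  -1.78175093] [ 0.51459773 -0.05673225  0.04491104] [ 0.49849043 -0.09377234 -0.06750322]
row [-0.007  0.045 -0.005] turn -0.0 world [ 0.5234 -0.0588  0.046 ]
```

Call:
play_rows:
  commands:
    - [[1, 0, -0.01, 0, 0], [1, 0, -0.02, 0, 0], [1, 0, -0.03, 0, 0], [1, 0, -0.03, 0, 0]]

```text
clock: 6.75
tcp_pos: [0.5139, -0.0566, 0.0457]
orientation: [2.287, 2.138, 0.011]
contact_force: [19.2, -2.7, -11.6]
grip_width: 0.0
gripper_force: 9.0
```

The force rose to 19 N with almost no motion, so the button is at its stop. Next I back off, rise and check.

Call:
play_rows:
  commands:
    - [[1, 0, 0.08, -0.02, 0], [1, 0, 0.13, -0.1, 0], [-1, 0, 0.13, -0.3, 0], [-1, 0, 0.13, -0.5, 0], [-1, 0.2, 0.1, -0.6, 0], [-1, 0.4, 0, -0.6, 0], [-1, 0.6, -0.1, -0.6, 0], [-1, 0.8, -0.1, -0.6, 0], [-1, 0.9, -0.1, -0.6, 0], [-1, 0.9, -0.1, -0.6, 0]]

```text
clock: 7.58
tcp_pos: [0.4973, 0.1323, 0.1636]
orientation: [-2.281, -2.155, 0.002]
contact_force: [0.6, 0.4, 0.8]
grip_width: 0.0856
gripper_force: 0.0
```

Run:
```python
from h import *
o=get_obs();print(o['tcp_pos'],o['contact_force'])
to([-.005,-.150],.12,0);to([-.005,-.150],.045,0)
p=viewer.grab_frame('top')
c=cv2.resize(p['pixels'][195:305,185:350],None,fx=4.8,fy=4.8,interpolation=cv2.INTER_CUBIC); cv2.imwrite('pics/c4.png',c[:,:,::-1])
```

```text
[0.49726267 0.13229927 0.16363946] [0.56826139 0.39660177 0.8468849 ]
row [-1.878  0.039  0.215] turn 0.007 world [ 0.4834 -0.2431  0.12  ]
row [-1.879  0.04   0.59 ] turn 0.007 world [ 0.4834 -0.2431  0.045 ]
```

View pics/c4.png

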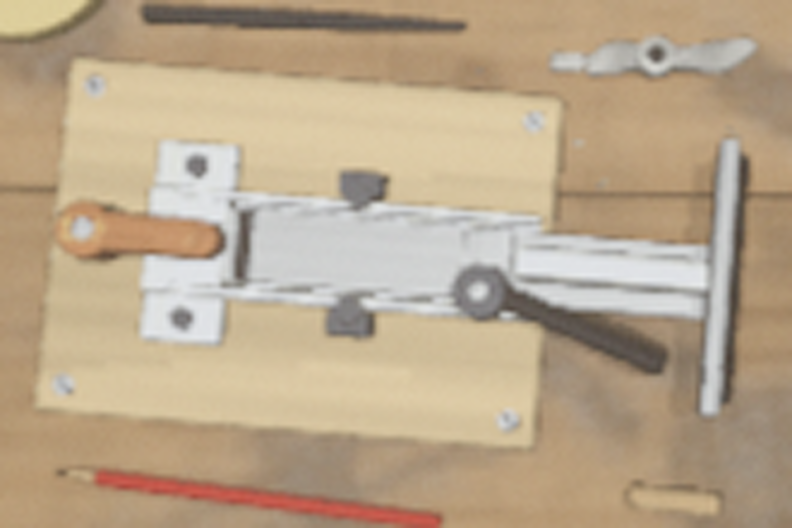

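The button is square over the flange, pivot (84,228) to nose (220,240), parallel to the board edge, and everything else is undisturbed. Now to the fin.

Call:
play_rows:
  commands:
    - [[-1, -0.2, 0, 0, 0], [-1, -0.4, 0, 0, 0], [-1, -0.6, 0, 0, 0], [-1, -0.8, 0.01, 0, 0], [-1, -0.95, 0.02, 0, 0], [-1, -0.95, 0.02, 0, 0]]

```text
clock: 8.13
tcp_pos: [0.4881, -0.0732, 0.1647]
orientation: [2.307, 2.131, -0.005]
contact_force: [0.2, -0.7, -0.1]
grip_width: 0.0855
gripper_force: 0.0
```

Call:
play_rows:
  commands:
    - [[-1, -0.2, 0, 0, 0], [-1, -0.4, 0.01, 0, 0], [-1, -0.6, 0.01, 0, 0], [-1, -0.8, 0.01, 0, 0], [-1, -0.9, 0.02, 0, 0], [-1, -0.92, 0.02, 0.1, 0.007], [-1, -0.92, 0.02, 0.1, 0.007], [-1, -0.92, 0.02, 0.1, 0.007]]

```text
clock: 8.8
tcp_pos: [0.4802, -0.2486, 0.1436]
orientation: [-2.306, -2.128, 0.003]
contact_force: [0.3, 0.3, -0.5]
grip_width: 0.0854
gripper_force: 0.0
```

Run:
```python
from h import *
o=get_obs();print(o['tcp_pos'],o['contact_force'])
to([-.005,-.150],.045,0)
```

```text
[ 0.48021035 -0.24856954  0.14358936] [ 0.28671     0.32806633 -0.48182268]
row [0.028 0.016 0.493] turn -0.008 world [ 0.4834 -0.2431  0.045 ]
```

Descend astride fin and lever, slowly at the end.

Call:
play_rows:
  commands:
    - [[-1, 0.028, 0.016, 0.1, -0.005], [-1, 0.028, 0.016, 0.2, -0.008], [-1, 0.028, 0.016, 0.3, -0.008], [-1, 0.028, 0.016, 0.4, -0.008], [-1, 0.028, 0.016, 0.49, -0.008], [-1, 0.028, 0.016, 0.49, -0.008], [-1, 0.028, 0.016, 0.49, -0.008], [-1, 0.028, 0.016, 0.49, -0.008]]

```text
clock: 9.47
tcp_pos: [0.4865, -0.2432, 0.048]
orientation: [2.292, 2.147, 0.001]
contact_force: [-1.0, -1.1, 0.8]
grip_width: 0.0851
gripper_force: 0.0
```

Run:
```python
from h import *
o=get_obs();print(o['tcp_pos'],o['contact_force'])
to([-.005,-.150],.045,0); to([-.005,-.200],.045,0)
```

```text
[ 0.48651413 -0.243227    0.04797575] [-0.96326462 -1.14982815  0.78225889]
row [-0.    -0.016  0.015] turn 0.001 world [ 0.4834 -0.2431  0.045 ]
row [-0.25  -0.016  0.015] turn 0.001 world [ 0.48  -0.293  0.045]
```

Call:
play_rows:
  commands:
    - [[-1, -0.04, -0.016, 0.012, 0], [-1, -0.08, -0.016, 0.012, 0], [-1, -0.12, -0.016, 0.012, 0], [-1, -0.16, -0.016, 0.012, 0], [-1, -0.2, -0.016, 0.012, 0], [-1, -0.24, -0.016, 0.012, 0], [-1, -0.24, -0.016, 0.012, 0], [-1, -0.24, -0.016, 0.012, 0]]

```text
clock: 10.13
tcp_pos: [0.4793, -0.2921, 0.0445]
orientation: [2.295, 2.145, -0.001]
contact_force: [0.3, 3.1, 3.0]
grip_width: 0.0852
gripper_force: 1.5
```

```bash
cat >> h.py <<'E'
def look(n):
    o=get_obs();print(o['tcp_pos'].round(4),o['contact_force'].round(1),o['grip_width'])
    b=o['tcp_pos'][:2]-v[:2]; c,s=np.cos(v[2]),np.sin(v[2]); print('tcp board mm',(1e3*np.array([c*b[0]+s*b[1],-s*b[0]+c*b[1]])).round(1))
    p=viewer.grab_frame('top')
    # straighten: warp board plane z=.0295 to 0.25 mm/px, x down=-board x, right=-board y
    def g(b): return proj(p,np.r_[bw(b),.0295])[0]
    src=np.float32([g([.04,.04]),g([.04,-.06]),g([-.04,-.06]),g([-.04,.04])]); dst=np.float32([[0,0],[400,0],[400,320],[0,320]])
    w=cv2.warpPerspective(p['pixels'],cv2.getPerspectiveTransform(src,dst),(400,320),flags=cv2.INTER_CUBIC); w=cv2.resize(w,None,fx=1.5,fy=1.5)
    np.save('w.npy',w); cv2.imwrite('pics/'+n,w[:,:,::-1])
    G=cv2.cvtColor(w,cv2.COLOR_RGB2GRAY).astype(float)
    row=G[210:270].mean(0); print('rib profile board y: mm,val',[(round(40-i/6,1),int(row[i])) for i in range(6,600,6) if row[i]<np.median(row)-25])
E
python3 - <<'E'
from h import *
look('c5.png')
E
```

```text
[ 0.4793 -0.2921  0.0445] [0.3 3.1 3. ] 0.08522519082129945
tcp board mm [  -5.8 -199.2]
rib profile board y: mm,val [(39.0, 156), (38.0, 158), (37.0, 160), (36.0, 160), (35.0, 156), (34.0, 149), (33.0, 134), (32.0, 119), (31.0, 113), (30.0, 117), (29.0, 122), (28.0, 123), (27.0, 129), (26.0, 145), (25.0, 176), (-16.0, 178), (-17.0, 138), (-18.0, 103), (-19.0, 86), (-20.0, 93), (-21.0, 119), (-22.0, 156), (-55.0, 181), (-56.0, 174), (-57.0, 168), (-58.0, 160), (-59.0, 152)]
```

View pics/c5.png

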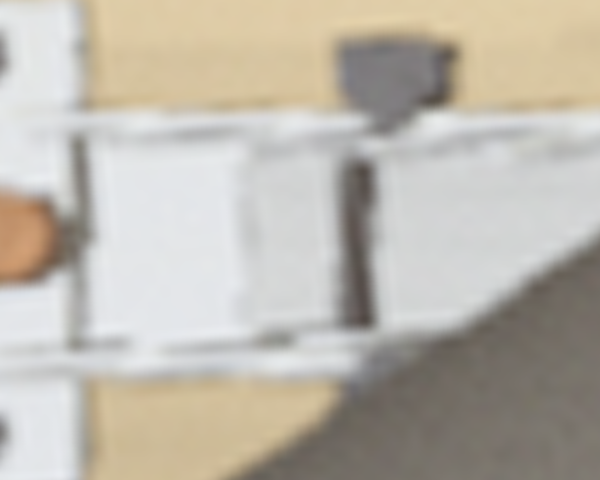

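The rib is at 356 px (board y about -19.3) and the upper index tip at about 385 px (about -25). I'll measure the index more finely on the first, unobstructed picture.

Run:
```python
from h import *
p=viewer.grab_frame('top'); im=cv2.imread('pics/top0.png')[:,:,::-1]
def warp(z):
    g=lambda b: proj(p,np.r_[bw(b),z])[0]
    src=np.float32([g([.035,.03]),g([.035,-.05]),g([-.035,-.05]),g([-.035,.03])])
    return cv2.warpPerspective(im,cv2.getPerspectiveTransform(src,np.float32([[0,0],[640,0],[640,560],[0,560]])),(640,560),flags=cv2.INTER_CUBIC)
w=warp(.036); cv2.imwrite('pics/c6.png',w[:,:,::-1])
G=cv2.cvtColor(w,cv2.COLOR_RGB2GRAY).astype(float)
for x in (31,28,26,24,23,22,21,20,19,18,17,-17,-18,-19,-20,-21,-22,-23,-24,-26,-28,-31):
    r0=int((35-x)*8); a=G[r0-2:r0+3].mean(0); i=np.nonzero(a[300:600]<130)[0]+300
    print(x, (round(30-i[0]/8,1),round(30-i[-1]/8,1), round(30-(i@(140-a[i])/(140-a[i]).sum())/8,1)) if len(i) else None)
w=warp(.0295); G=cv2.cvtColor(w,cv2.COLOR_RGB2GRAY).astype(float); a=G[200:360].mean(0)[40:110]; k=np.clip(150-a,0,None); print('rib home',30-(40+(k@np.arange(70))/k.sum())/8)
```

```text
31 (np.float64(-18.1), np.float64(-36.6), np.float64(-27.6))
28 (np.float64(-18.2), np.float64(-36.0), np.float64(-27.8))
26 (np.float64(-18.2), np.float64(-36.0), np.float64(-28.0))
24 (np.float64(-18.9), np.float64(-36.1), np.float64(-29.2))
23 (np.float64(-19.9), np.float64(-35.9), np.float64(-29.9))
22 (np.float64(-20.5), np.float64(-34.8), np.float64(-28.7))
21 (np.float64(-23.1), np.float64(-29.9), np.float64(-26.8))
20 (np.float64(-24.4), np.float64(-28.9), np.float64(-26.8))
19 (np.float64(-23.9), np.float64(-27.0), np.float64(-25.5))
18 (np.float64(-23.4), np.float64(-26.0), np.float64(-24.7))
17 None
-17 None
-18 (np.float64(-27.2), np.float64(-28.1), np.float64(-27.7))
-19 (np.float64(-23.9), np.float64(-28.2), np.float64(-26.1))
-20 (np.float64(-22.6), np.float64(-28.4), np.float64(-25.5))
-21 (np.float64(-22.4), np.float64(-28.4), np.float64(-25.3))
-22 (np.float64(-22.2), np.float64(-28.6), np.float64(-25.4))
-23 (np.float64(-21.6), np.float64(-30.1), np.float64(-25.6))
-24 (np.float64(-18.4), np.float64(-34.6), np.float64(-25.7))
-26 (np.float64(-18.0), np.float64(-36.2), np.float64(-29.1))
-28 (np.float64(-17.8), np.float64(-36.5), np.float64(-28.7))
-31 (np.float64(-17.6), np.float64(-36.6), np.float64(-28.9))
rib home 21.06669855476299
```

View pics/c6.png

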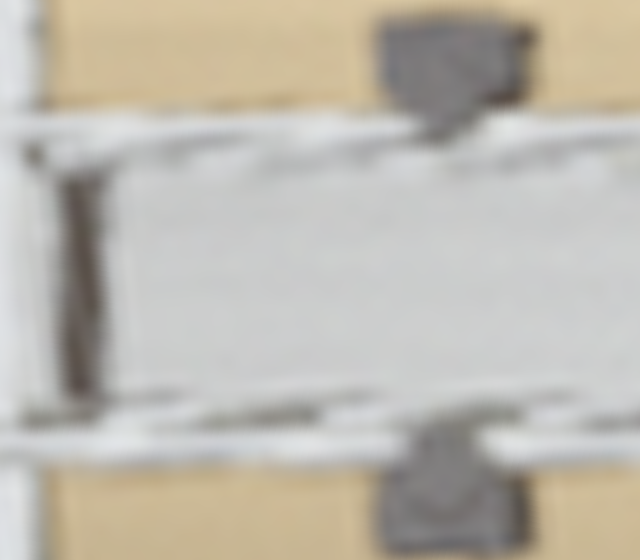

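The index tips sit at board y ≈ -25.6 and the cheeks at -17 to -35, so the centre is about -25.9. The leg needs about 6.4 mm more.

Call:
play_rows:
  commands:
    - [[-1, -0.015, 0.004, 0, 0], [-1, -0.032, 0.004, 0, 0], [-1, -0.032, 0.004, 0, 0], [-1, -0.032, 0.004, 0, 0], [-1, -0.032, 0.004, 0, 0]]

```text
clock: 10.65
tcp_pos: [0.4792, -0.2973, 0.0441]
orientation: [-2.293, -2.146, 0.001]
contact_force: [-2.2, 2.9, -0.6]
grip_width: 0.0853
gripper_force: 1.6
```

```bash
cat >> h.py <<'E'
def rib(n):
    look(n); w=np.load('w.npy'); G=cv2.cvtColor(w,cv2.COLOR_RGB2GRAY).astype(float)
    # upper half of leg only (hand may hide lower); window board y -12..-36
    a=G[165:230,312:456].mean(0); k=np.clip(np.median(a)-50-a,0,None); print('RIB y', round(40-(312+k@np.arange(144)/k.sum())/6,2))
E
python3 - <<'E'
from h import *
rib('c7.png')
E
```

```text
[ 0.4792 -0.2973  0.0441] [-2.2  2.9 -0.6] 0.08533433977895509
tcp board mm [  -5.5 -204.4]
rib profile board y: mm,val [(39.0, 158), (38.0, 159), (37.0, 161), (36.0, 161), (35.0, 156), (34.0, 148), (33.0, 134), (32.0, 119), (31.0, 113), (30.0, 117), (29.0, 123), (28.0, 124), (27.0, 130), (26.0, 145), (25.0, 177), (-21.0, 184), (-22.0, 155), (-23.0, 121), (-24.0, 98), (-25.0, 83), (-26.0, 92), (-27.0, 130), (-28.0, 176)]
RIB y -24.6
```

Call:
play_rows:
  commands:
    - [[-1, -0.006, 0.002, 0, 0], [-1, -0.006, 0.002, -0.005, 0], [-0.6, -0.006, 0.002, -0.005, 0], [-0.3, -0.006, 0.002, -0.005, 0], [0, -0.006, 0.002, -0.005, 0], [0.2, -0.006, 0.002, -0.005, 0], [0.2, -0.006, 0.002, -0.005, 0], [0.2, -0.006, 0.002, -0.005, 0]]
  grip_force: 40

```text
clock: 11.37
tcp_pos: [0.4796, -0.2987, 0.0455]
orientation: [-2.293, -2.146, 0.001]
contact_force: [-4.6, 4.3, 1.8]
grip_width: 0.0344
gripper_force: 2.7
```

Run:
```python
from h import *
rib('c8.png')
```

```text
[ 0.4796 -0.2987  0.0455] [-4.6  4.3  1.8] 0.03438510631226307
tcp board mm [  -5.  -205.8]
rib profile board y: mm,val [(39.0, 158), (38.0, 159), (37.0, 161), (36.0, 162), (35.0, 157), (34.0, 149), (33.0, 134), (32.0, 119), (31.0, 114), (30.0, 118), (29.0, 123), (28.0, 124), (27.0, 131), (26.0, 146), (25.0, 177), (-22.0, 187), (-23.0, 152), (-24.0, 117), (-25.0, 98), (-26.0, 95), (-27.0, 93), (-28.0, 108), (-29.0, 146), (-30.0, 184)]
RIB y -26.13
```

Call:
play_rows:
  commands:
    - [[0.4, 0, 0, 0, 0], [0.55, 0, 0, 0, 0], [0.7, 0, 0, 0, 0], [1, 0, 0, 0, 0], [1, 0, 0, 0, 0], [1, 0, 0, 0, 0], [1, 0, 0, 0, 0], [1, 0, 0, 0, 0]]
  grip_force: 50

```text
clock: 12.08
tcp_pos: [0.4791, -0.299, 0.0457]
orientation: [-2.292, -2.146, 0.001]
contact_force: [-4.4, 3.2, 5.0]
grip_width: 0.0187
gripper_force: 50.8
```

Run:
```python
from h import *
rib('c9.png')
```

```text
[ 0.4791 -0.299   0.0457] [-4.4  3.2  5. ] 0.018740839555184668
tcp board mm [  -5.5 -206. ]
rib profile board y: mm,val [(39.0, 158), (38.0, 159), (37.0, 161), (36.0, 161), (35.0, 156), (34.0, 149), (33.0, 134), (32.0, 118), (31.0, 112), (30.0, 117), (29.0, 123), (28.0, 125), (27.0, 132), (26.0, 147), (25.0, 178), (-23.0, 159), (-24.0, 126), (-25.0, 103), (-26.0, 95), (-27.0, 88), (-28.0, 97), (-29.0, 135), (-30.0, 179)]
RIB y -26.28
```

View pics/c9.png

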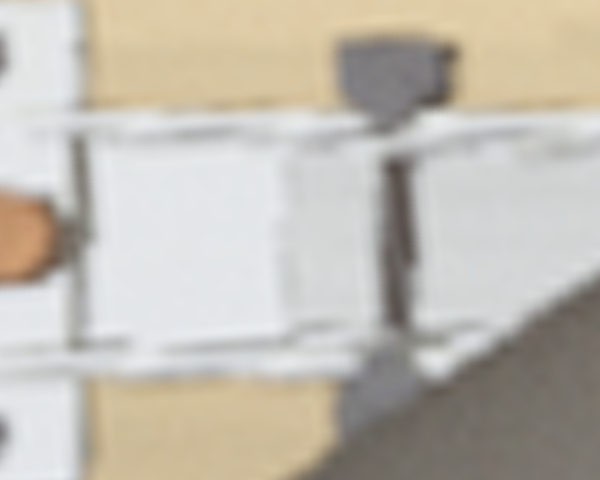

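The rib sits at about 397 px, between the tips (383 and 398 px) but roughly 0.7 mm too far out. I'll ease it back while gripped, then check the lever.

Call:
play_rows:
  commands:
    - [[1, 0.0035, 0, 0, 0], [1, 0.0035, 0, 0, 0], [1, 0.0035, 0, 0, 0], [1, 0.0035, 0, 0, 0], [1, 0.0035, 0, 0, 0], [1, 0.0035, 0, 0, 0]]
  grip_force: 60

```text
clock: 12.63
tcp_pos: [0.4793, -0.2983, 0.0457]
orientation: [-2.292, -2.147, 0.001]
contact_force: [-4.6, 5.0, 6.4]
grip_width: 0.0186
gripper_force: 60.4
```

Run:
```python
from h import *
rib('c10.png')
p=viewer.grab_frame('top'); s=viewer.grab_frame('side')
a=cv2.resize(p['pixels'][205:305,230:370],None,fx=3.4,fy=3.4,interpolation=2); b=cv2.resize(s['pixels'][190:290,275:365],None,fx=3.4,fy=3.4,interpolation=2)
cv2.imwrite('pics/c11.png',np.hstack([a,b])[:,:,::-1])
for q,n in((p,'top'),(s,'side')):
    for L in viewer.trace(q,'cam_lever')[:2]: print(n,L['score'],L['rect'],L['pixels'].sum())
# expected hub & closed lever line in top picture
dy=-.0467
for b3 in ([-.013,-.08+dy,.059],[-.0155,-.12+dy,.059],[-.0155,-.16+dy,.059]): print(proj(p,np.r_[bw(b3[:2]),b3[2]]).round(1), ((proj(p,np.r_[bw(b3[:2]),b3[2]])-[230,205])*3.4).round())
```

```text
[ 0.4793 -0.2983  0.0457] [-4.6  5.   6.4] 0.01856956208023318
tcp board mm [  -5.4 -205.3]
rib profile board y: mm,val [(39.0, 157), (38.0, 159), (37.0, 161), (36.0, 161), (35.0, 156), (34.0, 149), (33.0, 135), (32.0, 119), (31.0, 112), (30.0, 116), (29.0, 122), (28.0, 124), (27.0, 131), (26.0, 146), (25.0, 177), (-22.0, 180), (-23.0, 140), (-24.0, 104), (-25.0, 88), (-26.0, 96), (-27.0, 116), (-28.0, 149), (-29.0, 180)]
RIB y -25.51
side 0.52 [310.0, 248.3, 319.7, 259.8] 42
[[309.  256.9]] [[268. 177.]]
[[329.8 259.9]] [[339. 187.]]
[[350.7 261.5]] [[410. 192.]]
```

View pics/c11.png

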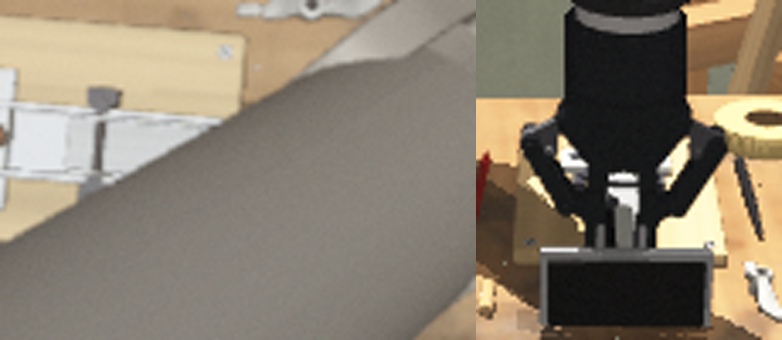

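The fin and dark paddle are clamped together between the pads at about (625,230) in the side crop. The rib is level with the index tips at about (100,140) in the top crop, at y ≈ -25.5.

```bash
python3 -c "
from h import *
print(r.hand_in())"
```

```text
the job is handed in; nothing more can be done
None
```

I handed the job in at about 13 s: the turnbutton is at its stop square over the flange, the leg's rib is within about 0.5 mm of the index by camera, and lever and fin are pinched together at 60 N; the hand hid the lever from above, so I judged it closed from the side view and finger opening, and a downward push early on pressed the fingertips on the flange at about 47 N.

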